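# Clear the jar, open the slide drawer

### The arm

A 6-joint arm with a two-finger parallel gripper is mounted at the origin on a cart in front of the work surface, level with it; the furniture and walls round the work are solid. World frame = base frame: x ahead of the robot, y to its left, z up, the work surface at z = 0. Lengths are in m, angles in rad, forces in N, time in s.
With the tool pointing down it reaches from about 0.375 to 0.9 m from the base axis. Payload 3.1 kg.
Tool frame: the origin (TCP) lies at the centre of the arm's flange, where the gripper is bolted on; the fingertips stand 182 mm ahead of it and the grasp point (between the pads) lies 164 mm ahead of it; z points along the fingers, x is the direction in which the jaws open and shut, and the axes are right-handed (so a half turn about z gives the same grasp; the last joint's range is limited). The gripper opens to 87 mm and grips with 3 to 60 N. Pads are 19 mm wide; open, the fingers measure 117 mm over their backs; the gripper's body (75 mm by 190 mm) begins 51 mm behind the grasp point.
Start: joints at [-1.357, 0.527, 1.433, -0, 1.181, -0.178], TCP at [0.239, -0.577, 0.405] pointing down, gripper open.
Joint ranges: [-3.08, 3.08], [-0.75, 2.2], [0.22, 2.44], [-1.43, 4.57], [0, 2.65], [-2.85, 2.85]. Speed limits (rad/s): [2.79, 2.79, 3.14, 3.14, 3.14, 3.14].

### API

Orientations are given as a unit quaternion [x, y, z, w].
In Python, from rig import status, eyes, robot gives the robot as it stands. The module is installed in compiled form; this text tells all that it offers.
- The arm moves only by the tool step_arm, never from a script. Its argument "steps" is a list of rows, each a list of 7 numbers: the closure, from -1 (fully open) to 1 (shut), so that 0 is half open, then the shift along the tool's x, y, z each as a share of 0.025 m, from -1 to 1, then the turn, a rotation vector about the tool's x, y, z each as a share of 8 degrees, from -1 to 1. In form: [[jaw, dx, dy, dz, rx, ry, rz], ...]. A call has exactly 10 rows; each row shifts and turns the commanded pose from where the row before left it, along the tool's axes as they then stand; what a row does not reach is not made up. A row lasts 1/10 s, in which the tool goes at most 50 mm and 8.59 degrees, less where a joint would pass 70% of its speed; a pose out of reach is approached as far as the arm can. A call with a number of a shift or a turn outside -1 to 1 is refused whole. A call with a gripper value outside its range is refused whole. The fingers move at their own pace and stop on an object; "squeeze" is the grip in N (left out, the last holds). Time passes only in rows, so rows that do not move let the fingers close, or fill a call up. It gives the time, the measured TCP pose, the force and the opening at its end, in the units of the state.
- status.get_obs(): the state, without advancing time (a new reading comes with each control period).
- eyes.camera(name): name is "scene" or "top" or "wrist"; returns (picture, depth): 420x560x3 uint8, red, green, blue; 420x560 float32, m along the optical axis (not along the pixel's ray), 0 where there is no reading.
- eyes.camera_info(name): a dict with "K" (3x3 intrinsics, pixels), "R" (3x3) and "t" (3): a world point X has camera coordinates R X + t. Camera axes: x right, y down, z forward; pixel columns grow to the right and rows downward; lengths in m; the calibration is good to about 2 mm. A picture is of the moment at which its call begins: read the wrist's pose just before it. camera_info takes no time and is no camera call; for the wrist camera it gives the pose at the moment of the call.
- robot.hand_in(): hands the job in, once; it reports no verdict.
The state is a dict: "time": time; "q": joint angles; "joint_velocities": joint speeds; "joint_torque": joint torques, N m; "position": TCP position; "tool_rot": TCP orientation; "ft_force": force on the tool from outside, world axes, zero at the start; "moment": the same for the moment, N m; "grip_width": finger opening in m.
Only numpy, scipy, OpenCV 4.12 (cv2) and the standard library are available. Lean on these libraries where they do the work, as an engineer would, in place of code of your own. Each camera call takes 0.05 s, during which the arm holds its last target.

### The job

I need the microscope slides in the left-hand drawer (as the robot sees it) of the low two-drawer slide cabinet, but a small capped jar stands in its way. First move the jar, kept upright, onto free worktop clear of the way of both drawers; only then pull the left drawer all the way out by its upright post and let go. Leave the right drawer shut and the other things where they are.

Things in the scene. Friction and masses are not known exactly. Their poses are not given: they have to be found in the camera images.
- slide_cabinet: Low white steel slide cabinet fixed to the worktop, 160 deep (x) x 204 wide (y) x 60 mm high, with two grey-fronted drawers side by side. Origin: centre of its underside, on the worktop. Its -x side is the front, 80 mm from the origin, facing roughly to the robot (turned up to 0.3 rad); +y is its left as the robot sees it; z up. Drawers slide out along its -x. The left drawer's centre line is at y = +50 mm, the right one's at y = -50 mm.
- drawer_left (a joint): Left drawer, slides out along the cabinet's -x: 0 shut, 0.10 (m) fully out at its stop. Friction about 1.5 N; it stays where it is left. Starts shut.
- drawer_right (a joint): Right drawer, the same; to be left shut. (Free worktop: beside the cabinet's front left corner, and in front of that, it is free for 0.2 m to the left.)
- left_pull (a point): Grip point on the left drawer's pull: an upright round steel post 16 mm across, from 16 to 62 mm above the worktop, standing 32 mm in front of the drawer front on a thin level stem (10 mm thick, 24 mm above the worktop). This point is on the post's axis, 46 mm above the worktop, and moves with the drawer. Pinch the post from above, best with the fingers either side of it along the cabinet's y.
- right_pull (a point): The same point on the right drawer's pull.
- jar: Small white closed jar that stands upright in front of the left pull, within the drawer's way, its axis some 50 to 70 mm in front of the post's axis: round body 60 mm across up to 62 mm high, white cap 48 mm across, 76 mm high in all, about 0.14 kg. Origin: centre of its underside; z up. Can be gripped from above across the 60 mm body.
- lamp: Glass spirit lamp with a metal cap, 62 mm across, 82 mm high, right of the cabinet; bystander. Origin: centre of its underside.
- grinder: Glass tube in a red-brown rubber stopper, 41 mm across, 95 mm high, right of the cabinet; bystander. Origin: centre of its underside.
- dish: Clear covered dish, 57 mm across, 14 mm high, lying on the cabinet's top; bystander. Origin: centre of its underside.
Mind the look-alikes: they are no part of the job. Leave any black or purple look-alike of the jar alone.

How it is judged:
On the way:
1. the jar is clear of the drawers' way, upright, while the left drawer is still shut ((y of jar in the frame of slide_cabinet above 0.12 m or y of jar in the frame of slide_cabinet below -0.12 m or x of jar in the frame of slide_cabinet below -0.24 m or x of jar in the frame of slide_cabinet above 0.1 m) and angle between jar's own z axis and vertical below 0.15 rad and value of joint drawer_left below 0.015 m), for 0.2 s.
At the end, for the whole second after the job is handed in: Left drawer out by over 85 of 100 mm, right one shut (15 mm); the jar at rest, upright within 0.15 rad, on the worktop (origin under 10 mm), its origin in the cabinet's frame over 120 mm to either side of the middle, or over 240 mm in front of or 100 mm behind the cabinet's origin (value of joint drawer_left above 0.085 m and value of joint drawer_right below 0.015 m and (y of jar in the frame of slide_cabinet above 0.12 m or y of jar in the frame of slide_cabinet below -0.12 m or x of jar in the frame of slide_cabinet below -0.24 m or x of jar in the frame of slide_cabinet above 0.1 m) and angle between jar's own z axis and vertical below 0.15 rad and height (world z) of jar below 0.01 m and linear speed of jar below 0.02 m/s); the robot touches nothing.
It fails at once if the jar is tipped over (angle between jar's own z axis and vertical above 0.8 rad).
It fails at once if the right drawer is pulled open (value of joint drawer_right above 0.03 m).
It fails at once if the spirit lamp is shifted or knocked over (distance of lamp from where it was at the start of the episode above 0.03 m or angle between lamp's own z axis and vertical above 0.5 rad).
It fails at once if the glass grinder tube is shifted or knocked over (distance of grinder from where it was at the start of the episode above 0.03 m or angle between grinder's own z axis and vertical above 0.5 rad).
It fails at once if the dish is shifted or knocked over (distance of dish from where it was at the start of the episode above 0.03 m or angle between dish's own z axis and vertical above 0.5 rad).
It also fails if it takes over 48 s, if anything falls off the work surface, if the arm or the gripper's body presses on something with over 40 N, if the wrist force passes 120 N, or if a joint passes its speed limit or range.

## Working session

There is one attempt and no reset: what is moved stays moved. The work goes in short steps, Python scripts to look and compute and a tool call to move; the robot and the scene stay as the last step left them, time stands still between calls to the robot, and variables do not carry over. Pictures are saved under pics/ and viewed, and the job is handed in when it is done.

Besides the shell and the picture viewer there is one more tool, called after "Call:" as a command line: name --pt "numbers of a row" for each row, then --argument value for the rest. step_arm: Moves the arm, as the interface text tells. Its arguments: {"type":"object","properties":{"steps":{"type":"array"},"squeeze":{"type":"number"}},"required":["steps"]}

```bash
mkdir -p pics; python3 - <<'E'
from rig import status, eyes, robot
import cv2,numpy as np
print(status.get_obs())
for n in ("scene","top"):
    p,d=eyes.camera(n); i=eyes.camera_info(n)
    cv2.imwrite(f"pics/{n}0.png",p[:,:,::-1]); np.savez(f"{n}0.npz",p=p,d=d,**i)
    print(n,i)
E
```

```text
{'time': 0.0, 'q': array([-1.35649531e+00,  5.28465412e-01,  1.43392598e+00, -2.10582325e-05,
        1.18139461e+00, -1.78528455e-01]), 'joint_velocities': array([-0.00034647,  0.00074484,  0.00164607, -0.00088542,  0.00047942,
       -0.00204624]), 'joint_torque': array([-6.63575083e-04, -4.40047753e+01, -1.76594585e+01,  6.33482030e-02,
        5.81541855e-02, -1.56909950e-04]), 'position': array([ 0.23918458, -0.577039  ,  0.40376414]), 'tool_rot': array([ 8.31507557e-01, -5.55512357e-01, -7.95971639e-04, -7.54465464e-04]), 'ft_force': array([ 0.06795327, -0.11852484,  0.1236789 ]), 'moment': array([-0.0211361 ,  0.00356864, -0.03847421]), 'grip_width': 0.08726584584930391}
scene {'K': array([[521.95274674,   0.        , 273.54763415],
       [  0.        , 521.95274674, 216.30147345],
       [  0.        ,   0.        ,   1.        ]]), 'R': array([[-0.56264818, -0.82665388,  0.00838976],
       [-0.42275855,  0.27899274, -0.86222866],
       [ 0.71042399, -0.48867823, -0.50644975]]), 't': array([0.30156589, 0.32364775, 0.85062212])}
top {'K': array([[449.76292676,   0.        , 273.51906075],
       [  0.        , 449.76292676, 203.82764481],
       [  0.        ,   0.        ,   1.        ]]), 'R': array([[ 0.00804678, -0.99996312,  0.00300278],
       [-0.98887493, -0.00840352, -0.14851183],
       [ 0.14853158, -0.00177433, -0.98890607]]), 't': array([-0.04373894,  0.60123244,  1.12870588])}
```

View pics/scene0.png

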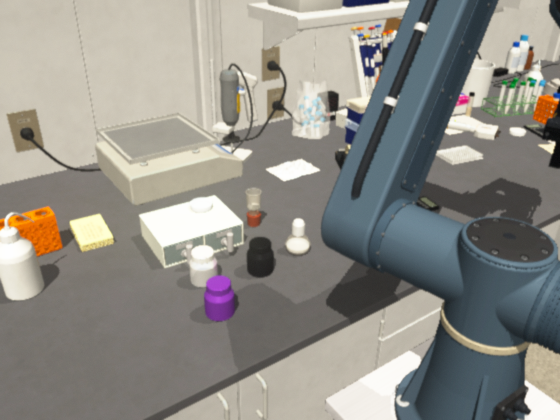

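View pics/top0.png

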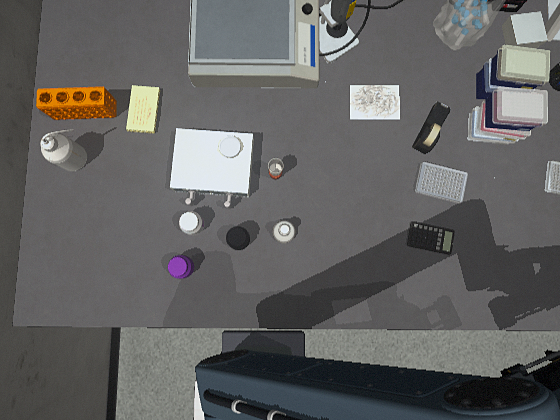

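The top view shows the white cabinet at cols 170-253, rows 129-194. The posts are near (190,200) and (228,200), and the white jar is at (189,221). The purple jar is at (180,266), the black one at (237,238), the lamp at (284,230), and the dish is on the cabinet top at (231,147).

```bash
cat > h.py <<'E'
import numpy as np,cv2
def ray(info,u,v,z):
    K,R,t=info["K"],info["R"],info["t"]
    d=R.T@np.linalg.inv(K)@np.array([u,v,1.]); c=-R.T@t
    return c+d*(z-c[2])/d[2]
def pix(info,X):
    p=info["K"]@(info["R"]@np.asarray(X,float)+info["t"]); return p[:2]/p[2]
def cloud(info,d):
    v,u=np.mgrid[:d.shape[0],:d.shape[1]]
    uv1=np.stack([u,v,np.ones_like(u)],-1).reshape(-1,3)
    P=(np.linalg.inv(info["K"])@uv1.T)*d.reshape(1,-1)
    return (info["R"].T@(P-info["t"][:,None])).T.reshape(*d.shape,3)
E
python3 - <<'E'
import numpy as np,cv2
from h import *
D=np.load("top0.npz");p=D["p"];d=D["d"]
W=cloud(D,d)
g=p.min(2)
m=((W[...,2]>.05)&(W[...,2]<.09)&(d>0)).astype(np.uint8)
n,l,s,c=cv2.connectedComponentsWithStats(m)
for i in range(1,n):
    if s[i,4]>15:
        q=W[l==i]; print(s[i],c[i].round(1),np.median(q,0).round(3),q[:,2].max().round(3),ray(D,*c[i],.076)[:2].round(4), p[l==i].mean(0).astype(int))
m=((g>150)).astype(np.uint8); m[:115]=0;m[280:]=0
n,l,s,c=cv2.connectedComponentsWithStats(m)
for i in range(1,n):
    if s[i,4]>15: print('w',s[i],c[i].round(1))
i=l[160,200]; cs,_=cv2.findContours((l==i).astype(np.uint8),0,2)
ct=max(cs,key=cv2.contourArea).reshape(-1,2)
P=np.array([ray(D,u,v,.06)[:2] for u,v in ct]).astype(np.float32)
r=cv2.minAreaRect(P); print(r,cv2.boxPoints(r))
c=p[120:300,150:310][:,:,::-1]; cv2.imwrite("pics/crop.png",cv2.resize(c,None,fx=3.3,fy=3.3,interpolation=cv2.INTER_CUBIC))
E
```

```text
[   0    0   25  235 1852] [  9.5 101.8] [0.867 0.661 0.068] 0.09 [0.8617 0.6563] [73 71 68]
[ 188    0  153   83 2608] [290.   51.9] [ 0.995 -0.114  0.075] 0.09 [ 1.0083 -0.0795] [137 141 138]
[438   0  55  39 571] [458.   25.8] [ 1.081 -0.528  0.071] 0.09 [ 1.0879 -0.5336] [122 123 121]
[505   0  13   2  19] [5.114e+02 3.000e-01] [ 1.18  -0.696  0.052] 0.056 [ 1.1641 -0.6834] [28 22 23]
[519   0   8   3  18] [522.5   0.7] [ 1.177 -0.727  0.055] 0.062 [ 1.1634 -0.7138] [29 21 22]
[552   3   8  25 143] [556.1  16.3] [ 1.124 -0.809  0.064] 0.086 [ 1.1181 -0.8018] [111 110 105]
[510  11  38  33 797] [528.1  27.2] [ 1.099 -0.737  0.052] 0.059 [ 1.0857 -0.7233] [183 192 190]
[326  22  22  16 237] [337.1  29.9] [ 1.075 -0.207  0.072] 0.09 [ 1.0728 -0.2063] [48 49 50]
[483  58  16  35 295] [487.8  77. ] [ 0.942 -0.605  0.075] 0.09 [ 0.9424 -0.6052] [ 90  98 115]
[ 38  88  73  26 496] [ 80.8 107. ] [0.846 0.466 0.071] 0.09 [0.8493 0.4684] [136  68   3]
[74 91 10  5 26] [78.6 92.9] [0.895 0.485 0.06 ] 0.09 [0.888  0.4771] [115  57   1]
[91 91  9  4 24] [95.1 92.2] [0.897 0.441 0.058] 0.071 [
[... 1476 characters left out ...]
 115  51   9 327] [524.6 117.9]
w [484 117  47  19 133] [509.2 130.4]
w [427 126  13  16  95] [432.9 133.9]
w [ 170  128   83   66 4651] [211.1 160.5]
w [ 40 131  29  32 414] [ 52.8 150. ]
w [545 161  15  32 223] [551.1 176.5]
w [417 162  51  40 766] [441.6 180.2]
w [270 165   5   7  27] [272.  167.7]
w [276 164   6   8  30] [278.4 167.1]
w [185 191   9  13  48] [189.  197.8]
w [224 195   7  12  40] [227.2 201.4]
w [179 212  21  22 326] [188.3 222.3]
w [274 221  20  21 277] [283.4 231.2]
((0.7132327556610107, 0.12484952807426453), (0.20349955558776855, 0.16196385025978088), 86.28568267822266) [[0.62582946 0.02855963]
 [0.78745306 0.01806733]
 [0.80063605 0.22113943]
 [0.63901246 0.23163173]]
```

View pics/crop.png

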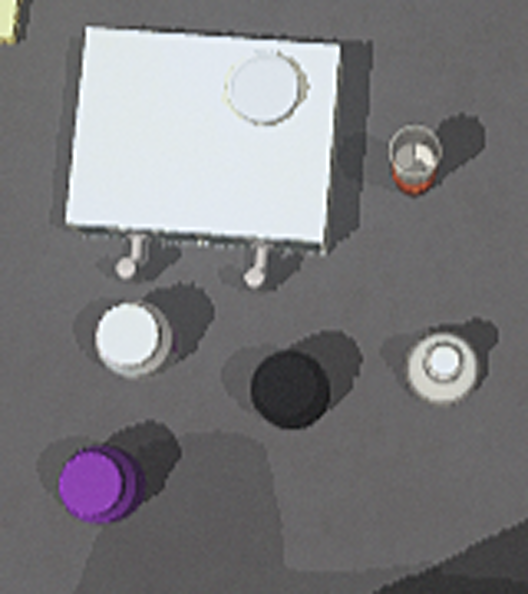

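Call:
step_arm --pt "-1 0 0 0 0 0 0.82" --pt "-1 0 0 0 0 0 0.82" --pt "-1 0 0 0 0 0 0.82" --pt "-1 0 0 0 0 0 0.82" --pt "-1 -0.95 -0.32 0 0 0 0" --pt "-1 -0.95 -0.32 0 0 0 0" --pt "-1 -0.95 -0.32 0 0 0 0" --pt "-1 -0.95 -0.32 0 0 0 0" --pt "-1 -0.95 -0.32 0 0 0 0" --pt "-1 -0.95 -0.32 0 0 0 0" --squeeze 20

```text
time: 1.1
position: [0.2966, -0.4372, 0.4044]
tool_rot: [-0.684, 0.73, 0.0, 0.0]
ft_force: [0.0, 0.4, -0.8]
grip_width: 0.0869
```

Call:
step_arm --pt "-1 -0.95 -0.32 0 0 0 0" --pt "-1 -0.95 -0.32 0 0 0 0" --pt "-1 -0.95 -0.32 0 0 0 0" --pt "-1 -0.95 -0.32 0 0 0 0" --pt "-1 -0.95 -0.32 0 0 0 0" --pt "-1 -0.95 -0.32 0 0 0 0" --pt "-1 -0.95 -0.32 0 0 0 0" --pt "-1 -0.95 -0.32 0 0 0 0" --pt "-1 -0.95 -0.32 0 0 0 0" --pt "-1 -0.95 -0.32 0 0 0 0"

```text
time: 2.1
position: [0.3919, -0.2054, 0.4045]
tool_rot: [-0.684, 0.73, 0.0, 0.0]
ft_force: [0.8, 0.7, 0.1]
grip_width: 0.087
```

Call:
step_arm --pt "-1 -0.95 -0.32 0 0 0 0" --pt "-1 -0.95 -0.32 0 0 0 0" --pt "-1 -0.95 -0.32 0 0 0 0" --pt "-1 -0.95 -0.32 0 0 0 0" --pt "-1 -0.95 -0.32 0 0 0 0" --pt "-1 -0.95 -0.32 0 0 0 0" --pt "-1 -0.95 -0.32 0 0 0 0" --pt "-1 -0.95 -0.32 0 0 0 0" --pt "-1 -0.95 -0.32 0 0 0 0" --pt "-1 0 0 0 0 0 0"

```text
time: 3.1
position: [0.478, 0.0041, 0.4045]
tool_rot: [-0.685, 0.729, 0.0, 0.0]
ft_force: [0.7, -0.6, 0.4]
grip_width: 0.087
```

```bash
cat >> h.py <<'E'
from scipy.spatial.transform import Rotation as Ro
def plan(o,tgt,yaw):
    "tgt = TCP target; yaw = wanted tool-x angle; prints tool-axis shift and turn in row units"
    R=Ro.from_quat(o["tool_rot"]).as_matrix()
    y=np.arctan2(R[1,0],R[0,0])
    Rt=np.array([[np.cos(yaw),np.sin(yaw),0],[np.sin(yaw),-np.cos(yaw),0],[0,0,-1]]); 
    print("t",round(o["time"],2),"pos",o["position"].round(4),"grip",round(o["grip_width"],4),"F",o["ft_force"].round(1),"q6",o["q"][5].round(2))
    print("turn rows",(Ro.from_matrix(R.T@Rt).as_rotvec(degrees=True)/8).round(3),"shift rows now",(R.T@(np.array(tgt)-o["position"])/.025).round(3),"after turn",(Rt.T@(np.array(tgt)-o["position"])/.025).round(3))
E
python3 - <<'E'
from rig import status,eyes
from h import *
o=status.get_obs(); i=eyes.camera_info("wrist"); p,d=eyes.camera("wrist")
cv2.imwrite("pics/w1.png",p[:,:,::-1]); np.savez("w1.npz",p=p,d=d,**i)
plan(o,[.550,.1725,.204],np.radians(-93.7))
print(pix(i,[.55,.1725,.076]),pix(i,[.605,.182,.062]))
E
```

```text
t 3.1 pos [0.478  0.0041 0.4045] grip 0.087 F [ 0.7 -0.6  0.4] q6 1.41
turn rows [-0.001  0.005  0.02 ] shift rows now [-6.896 -2.458  8.027] after turn [-6.909 -2.44   8.022]
[ 96.68253791 134.90910248] [83.43570567 76.1190714 ]
```

View pics/w1.png

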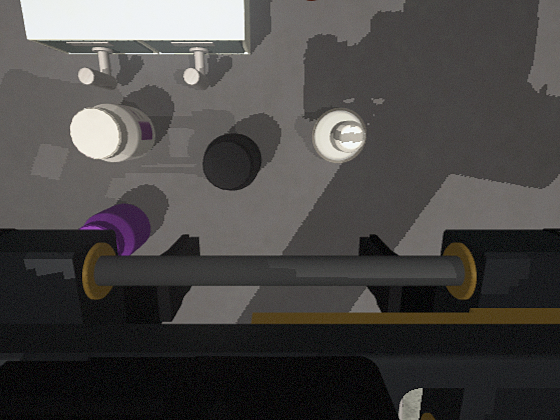

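The wrist view shows the white jar's cap at about (95,133), where I predicted (97,135). The left post top is at (88,76), predicted (83,76). They agree to about 2 mm, so I'm going over the jar.

Call:
step_arm --pt "-1 -0.86 -0.305 0.3 0 0 0" --pt "-1 -0.86 -0.305 0.3 0 0 0" --pt "-1 -0.86 -0.305 0.3 0 0 0" --pt "-1 -0.86 -0.305 0.3 0 0 0" --pt "-1 -0.86 -0.305 0.3 0 0 0" --pt "-1 -0.86 -0.305 0.3 0 0 0" --pt "-1 -0.86 -0.305 0.3 0 0 0" --pt "-1 -0.89 -0.305 0.3 0 0 0" --pt "-1 0 0 0 0 0 0" --pt "-1 0 0 0 0 0 0"

```text
time: 4.15
position: [0.5494, 0.1697, 0.3443]
tool_rot: [-0.684, 0.73, 0.0, -0.001]
ft_force: [-0.2, -0.8, 0.1]
grip_width: 0.0869
```

```bash
python3 - <<'E'
from rig import status,eyes
from h import *
o=status.get_obs(); i=eyes.camera_info("wrist"); p,d=eyes.camera("wrist")
cv2.imwrite("pics/w2.png",p[:,:,::-1]); np.savez("w2.npz",p=p,d=d,**i)
plan(o,[.550,.1725,.204],np.radians(-93.7))
print(pix(i,[.55,.1725,.076]),pix(i,[.605,.182,.062]))
E
```

```text
t 4.15 pos [0.5494 0.1697 0.3443] grip 0.0869 F [-0.2 -0.8  0.1] q6 1.74
turn rows [ 0.011 -0.007 -0.002] shift rows now [-0.118 -0.026  5.611] after turn [-0.112 -0.017  5.611]
[273.96202152 212.7633314 ] [257.89347968 143.82179799]
```

View pics/w2.png

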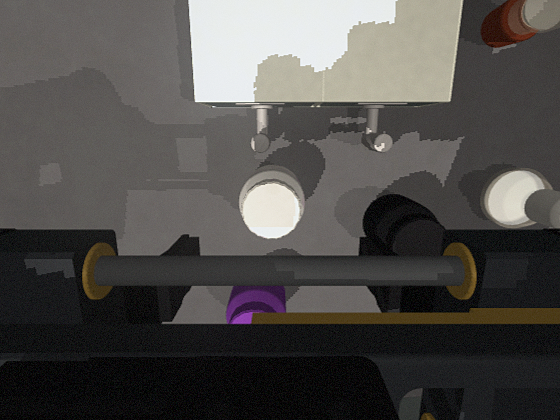

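The jar cap is at (272,210), predicted (274,213), and the cabinet front is level in the image, so the yaw is right. Descending and gripping.

Call:
step_arm --pt "-1 -0.1 0 0.6 0 0 0" --pt "-1 0 0 0.7 0 0 0" --pt "-1 0 0 0.7 0 0 0" --pt "-1 0 0 0.7 0 0 0" --pt "-1 0 0 0.7 0 0 0" --pt "-1 0 0 0.7 0 0 0" --pt "-1 0 0 0.6 0 0 0" --pt "-1 0 0 0.5 0 0 0" --pt "-1 0 0 0.4 0 0 0" --pt "-1 0 0 0 0 0 0"

```text
time: 5.2
position: [0.5494, 0.1724, 0.2038]
tool_rot: [-0.683, 0.73, 0.001, -0.001]
ft_force: [0.3, -0.6, -0.0]
grip_width: 0.087
```

Call:
step_arm --pt "0.6 0 0 0 0 0 0" --pt "0.6 0 0 0 0 0 0" --pt "0.6 0 0 0 0 0 0" --pt "0.6 0 0 0 0 0 0" --pt "0.6 0 0 0 0 0 0" --pt "0.6 0 0 0 0 0 0" --pt "0.6 0 0 0 0 0 0" --pt "0.6 0 0 0 0 0 0" --pt "0.6 0 0 0 0 0 0" --pt "0.6 0 0 0 0 0 0" --squeeze 20

```text
time: 6.2
position: [0.55, 0.1733, 0.2053]
tool_rot: [-0.684, 0.73, -0.0, 0.001]
ft_force: [-0.6, 2.6, 5.9]
grip_width: 0.0587
```

Call:
step_arm --pt "0.6 0 0 -0.4 0 0 0" --pt "0.6 0 0 -0.7 0 0 0" --pt "0.6 0 0 -0.8 0 0 0" --pt "0.6 0 0 -0.8 0 0 0" --pt "0.6 0 0 -0.5 0 0 0" --pt "0.6 -0.4 0 0 0 0 0" --pt "0.6 -0.7 0 0 0 0 0" --pt "0.6 -0.7 -0.1 0 0 0 0" --pt "0.6 -0.7 -0.2 0 0 0 0" --pt "0.6 -0.7 -0.2 0 0 0 0"

```text
time: 7.2
position: [0.5673, 0.2543, 0.2834]
tool_rot: [-0.684, 0.729, 0.001, -0.001]
ft_force: [0.7, 0.2, -2.4]
grip_width: 0.059
```

Call:
step_arm --pt "0.6 -0.7 -0.3 0 0 0 0" --pt "0.6 -0.7 -0.3 0 0 0 0" --pt "0.6 -0.7 -0.3 0 0 0 0" --pt "0.6 -0.4 0 0 0 0 0" --pt "0.6 0 0 0 0 0 0" --pt "0.6 0 0 0 0 0 0" --pt "0.6 0 0 0 0 0 0" --pt "0.6 0 0 0 0 0 0" --pt "0.6 0 0 0 0 0 0" --pt "0.6 0 0 0 0 0 0"

```text
time: 8.2
position: [0.5941, 0.3124, 0.2849]
tool_rot: [-0.683, 0.73, -0.0, 0.0]
ft_force: [0.8, 0.4, -1.6]
grip_width: 0.0587
```

```bash
python3 - <<'E'
from rig import status,eyes
from h import *
o=status.get_obs(); p,d=eyes.camera("scene")
cv2.imwrite("pics/s3.png",p[:,:,::-1])
plan(o,[.595,.313,.205],np.radians(-93.7))
E
```

```text
t 8.2 pos [0.5941 0.3124 0.2849] grip 0.0587 F [ 0.8  0.4 -1.6] q6 1.95
turn rows [-0.    -0.    -0.009] shift rows now [-0.025 -0.036  3.197] after turn [-0.025 -0.036  3.197]
```

View pics/s3.png

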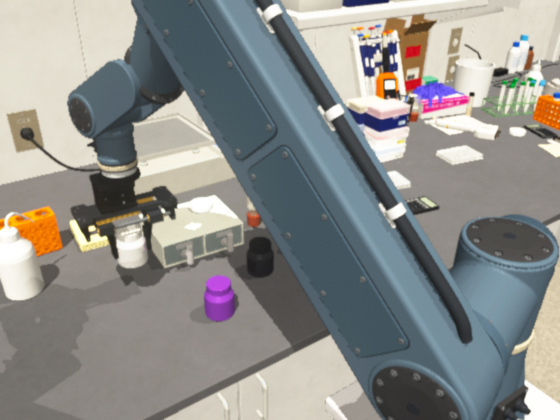

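The jar hangs upright in the gripper at (132,248), clear of the bottle and the cabinet. Lowering it.

Call:
step_arm --pt "0.6 0 0 0.4 0 0 0" --pt "0.6 0 0 0.6 0 0 0" --pt "0.6 0 0 0.6 0 0 0" --pt "0.6 0 0 0.6 0 0 0" --pt "0.6 0 0 0.4 0 0 0" --pt "0.6 0 0 0.3 0 0 0" --pt "0.6 0 0 0.15 0 0 0" --pt "0.6 0 0 0.1 0 0 0" --pt "0.6 0 0 0 0 0 0" --pt "0.6 0 0 0 0 0 0"

```text
time: 9.25
position: [0.5943, 0.313, 0.2066]
tool_rot: [-0.684, 0.73, -0.0, 0.001]
ft_force: [0.9, 0.3, -0.9]
grip_width: 0.0588
```

Call:
step_arm --pt "0.6 0 0 0.05 0 0 0" --pt "0.6 0 0 0.03 0 0 0" --pt "0.6 0 0 0 0 0 0" --pt "0.2 0 0 0 0 0 0" --pt "-0.5 0 0 0 0 0 0" --pt "-1 0 0 0 0 0 0" --pt "-1 0 0 0 0 0 0" --pt "-1 0 0 0 0 0 0" --pt "-1 0 0 0 0 0 0" --pt "-1 0 0 0 0 0 0"

```text
time: 10.25
position: [0.594, 0.3129, 0.2038]
tool_rot: [-0.684, 0.73, 0.0, -0.0]
ft_force: [0.0, -0.3, 0.5]
grip_width: 0.0863
```

Call:
step_arm --pt "-1 0 0 -0.5 0 0 0" --pt "-1 0 0 -0.8 0 0 0" --pt "-1 0 0 -0.9 0 0 0" --pt "-1 0 0 -0.9 0 0 0" --pt "-1 0 0 -0.9 0 0 0" --pt "-1 0 0 -0.5 0 0 0" --pt "-1 0.5 0 0 0 0 0" --pt "-1 0.7 0 0 0 0 0" --pt "-1 0.7 0 0 0 0 0" --pt "-1 0.7 0 0 0 0 0"

```text
time: 11.25
position: [0.5892, 0.2458, 0.3151]
tool_rot: [-0.683, 0.73, 0.001, -0.001]
ft_force: [0.8, -0.0, -0.2]
grip_width: 0.087
```

```bash
python3 - <<'E'
from rig import status,eyes
from h import *
o=status.get_obs(); i=eyes.camera_info("wrist"); p,d=eyes.camera("wrist")
cv2.imwrite("pics/w4.png",p[:,:,::-1])
plan(o,[.6045,.182,.210],np.radians(-93.7))
print(pix(i,[.6045,.182,.062]),pix(i,[.595,.313,.076]))
E
```

```text
t 11.25 pos [0.5892 0.2458 0.3151] grip 0.087 F [ 0.8 -0.  -0.2] q6 1.86
turn rows [ 0.021 -0.008 -0.01 ] shift rows now [ 2.501 -0.793  4.206] after turn [ 2.507 -0.777  4.205]
[360.7886723 192.8536113] [183.70363276 221.39737874]
```

View pics/w4.png

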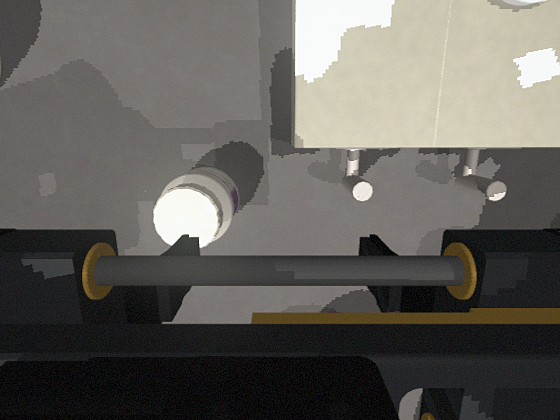

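The jar stands upright on the worktop with its cap at (188,216). The left post top is at (362,190), predicted (361,193). Next I grip the post.

Call:
step_arm --pt "-1 0.6 -0.2 0 0 0 0" --pt "-1 0.7 -0.2 0 0 0 0" --pt "-1 0.7 -0.2 0 0 0 0" --pt "-1 0.4 -0.18 0 0 0 0" --pt "-0.3 0 0 0.4 0 0 0" --pt "-0.3 0 0 0.5 0 0 0" --pt "-0.3 0 0 0.5 0 0 0" --pt "-0.3 0 0 0.4 0 0 0" --pt "-0.3 0 0 0 0 0 0" --pt "-0.3 0 0 0 0 0 0"

```text
time: 12.3
position: [0.6051, 0.1874, 0.2708]
tool_rot: [-0.684, 0.73, 0.0, -0.0]
ft_force: [0.7, -0.1, 0.4]
grip_width: 0.0576
```

```bash
python3 - <<'E'
from rig import status,eyes
from h import *
o=status.get_obs(); i=eyes.camera_info("wrist"); p,d=eyes.camera("wrist")
cv2.imwrite("pics/w5.png",p[:,:,::-1])
plan(o,[.6045,.182,.210],np.radians(-93.7))
print(pix(i,[.6045,.182,.062]))
E
```

```text
t 12.3 pos [0.6051 0.1874 0.2708] grip 0.0576 F [ 0.7 -0.1  0.4] q6 1.76
turn rows [ 0.008 -0.001  0.001] shift rows now [0.217 0.007 2.432] after turn [0.217 0.01  2.432]
[286.04831554 238.18309539]
```

View pics/w5.png

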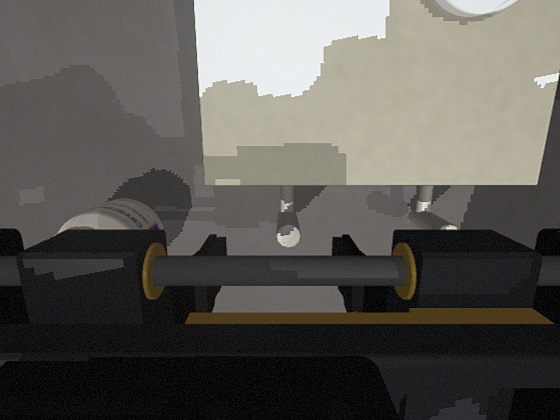

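The left post top is at (289,235), predicted (286,238), a difference of about 1 mm. Shifting, then going down around it and closing.

Call:
step_arm --pt "-0.3 0.25 -0.02 0 0 0 0" --pt "-0.3 0 0 0.3 0 0 0" --pt "-0.3 0 0 0.5 0 0 0" --pt "-0.3 0 0 0.6 0 0 0" --pt "-0.3 0 0 0.5 0 0 0" --pt "-0.3 0 0 0.3 0 0 0" --pt "-0.3 0 0 0.2 0 0 0" --pt "-0.3 0 0 0 0 0 0" --pt "-0.3 0 0 0 0 0 0" --pt "-0.3 0 0 0 0 0 0"

```text
time: 13.35
position: [0.6057, 0.1807, 0.2121]
tool_rot: [-0.684, 0.73, -0.0, 0.001]
ft_force: [0.6, -0.5, -0.1]
grip_width: 0.0562
```

Call:
step_arm --pt "1 0 0 0 0 0 0" --pt "1 0 0 0 0 0 0" --pt "1 0 0 0 0 0 0" --pt "1 0 0 0 0 0 0" --pt "1 0 0 0 0 0 0" --pt "1 0 0 0 0 0 0" --pt "1 0 0 0 0 0 0" --pt "1 0 0 0 0 0 0" --pt "1 0 0 0 0 0 0" --pt "1 0 0 0 0 0 0" --squeeze 20

```text
time: 14.35
position: [0.6054, 0.1812, 0.2115]
tool_rot: [-0.684, 0.73, 0.0, 0.0]
ft_force: [-0.3, 6.2, -0.6]
grip_width: 0.0151
```

Gripped, with an opening of 15 mm on the 16 mm post. Pulling along tool +y.

Call:
step_arm --pt "1 0 0.2 0 0 0 0" --pt "1 0 0.4 0 0 0 0" --pt "1 0 0.5 0 0 0 0" --pt "1 0 0.5 0 0 0 0" --pt "1 0 0.5 0 0 0 0" --pt "1 0 0.5 0 0 0 0" --pt "1 0 0.5 0 0 0 0" --pt "1 0 0.4 0 0 0 0" --pt "1 0 0 0 0 0 0" --pt "1 0 0 0 0 0 0"

```text
time: 15.35
position: [0.5174, 0.1869, 0.2115]
tool_rot: [-0.684, 0.73, 0.001, -0.0]
ft_force: [-1.6, 6.0, -0.6]
grip_width: 0.0155
```

Call:
step_arm --pt "1 0 0.2 0 0 0 0" --pt "1 0 0.15 0 0 0 0" --pt "1 0 0.12 0 0 0 0" --pt "1 0 0 0 0 0 0" --pt "1 0 0 0 0 0 0" --pt "1 0 0 0 0 0 0" --pt "1 0 0 0 0 0 0" --pt "1 0 0 0 0 0 0" --pt "1 0 0 0 0 0 0" --pt "1 0 0 0 0 0 0"

```text
time: 16.35
position: [0.5067, 0.1875, 0.2115]
tool_rot: [-0.684, 0.73, -0.0, 0.001]
ft_force: [-0.4, 6.4, -2.5]
grip_width: 0.0153
```

It has moved about 99 mm. Releasing and lifting away.

Call:
step_arm --pt "0.3 0 0 0 0 0 0" --pt "-0.3 0 0 0 0 0 0" --pt "-0.3 0 0 0 0 0 0" --pt "-0.3 0 0 0 0 0 0" --pt "-0.3 0 0 0 0 0 0" --pt "-0.3 0 0 -0.3 0 0 0" --pt "-0.3 0 0 -0.7 0 0 0" --pt "-0.3 0 0 -0.9 0 0 0" --pt "-0.3 0 0 -0.9 0 0 0" --pt "-0.3 0 0 -0.9 0 0 0"

```text
time: 17.35
position: [0.5062, 0.187, 0.3053]
tool_rot: [-0.684, 0.73, -0.0, -0.0]
ft_force: [0.2, -0.5, -0.1]
grip_width: 0.0567
```

Call:
step_arm --pt "-0.3 0 0 -0.9 0 0 0" --pt "-0.3 0 0 -0.9 0 0 0" --pt "-0.3 0.5 0.0 -0.5 0 0 0" --pt "-0.3 0.9 0 0 0 0 0" --pt "-0.3 0.9 0 0 0 0 0" --pt "-0.3 0.9 0 0 0 0 0" --pt "-0.3 0.9 0 0 0 0 0" --pt "-0.3 0.9 0 0 0 0 0" --pt "-0.3 0.9 0 0 0 0 0" --pt "-0.3 0.9 0 0 0 0 0"

```text
time: 18.35
position: [0.4946, 0.0159, 0.3614]
tool_rot: [-0.684, 0.73, 0.0, -0.0]
ft_force: [0.1, 0.2, -0.4]
grip_width: 0.0568
```

Call:
step_arm --pt "-0.3 0.9 0 0 0 0 0" --pt "-0.3 0.9 0 0 0 0 0" --pt "-0.3 0.9 0 0 0 0 0" --pt "-0.3 0.9 0 0 0 0 0" --pt "-0.3 0.9 0 0 0 0 0" --pt "-0.3 0.9 0 0 0 0 0" --pt "-0.3 0.9 0 0 0 0 0" --pt "-0.3 0.5 0 0 0 0 0" --pt "-0.3 0 0 0 0 0 0" --pt "-0.3 0 0 0 0 0 0"

```text
time: 19.35
position: [0.4838, -0.152, 0.3614]
tool_rot: [-0.683, 0.73, 0.001, -0.0]
ft_force: [-0.8, 0.4, -0.1]
grip_width: 0.0563
```

```bash
python3 - <<'E'
from rig import status,eyes
from h import *
o=status.get_obs(); D=eyes.camera_info("top"); p,d=eyes.camera("top")
print(o["time"],o["position"],o["ft_force"].round(1))
cv2.imwrite("pics/t6.png",p[:,:,::-1])
W=cloud(D,d)
m=((W[...,2]>.05)&(W[...,2]<.09)&(d>0)).astype(np.uint8)
n,l,s,c=cv2.connectedComponentsWithStats(m)
X=np.array([.998,-.065]);Y=np.array([.065,.998])
for i in range(1,n):
    if s[i,4]>15 and 160<c[i][0]<300 and 0<c[i][0] and c[i][1]>120 or c[i][1]>120 and 100<c[i][0]<300:
        q=np.median(W[l==i],0); e=q[:2]-[.713,.125]; print(s[i],q.round(3),"cab",(e@X).round(3),(e@Y).round(3),"zmax",W[l==i][:,2].max().round(3))
E
```

```text
19.35 [ 0.48379021 -0.15200268  0.3613536 ] [-0.8  0.4 -0.1]
[ 170  128   83   65 4676] [0.713 0.124 0.06 ] cab 0.0 -0.001 zmax 0.08
[269 159  14  13 136] [ 0.701 -0.042  0.056] cab -0.001 -0.167 zmax 0.09
[269 171  13   5  29] [ 0.676 -0.042  0.071] cab -0.026 -0.169 zmax 0.087
[126 194  24  22 388] [0.594 0.308 0.074] cab -0.131 0.175 zmax 0.082
[224 201   7   6  31] [0.6   0.081 0.062] cab -0.11 -0.051 zmax 0.066
[278 223   6  13  45] [ 0.533 -0.058  0.079] cab -0.168 -0.194 zmax 0.085
[168 224   7   2  13] [0.545 0.224 0.054] cab -0.174 0.088 zmax 0.059
[176 225  28   3  52] [0.541 0.175 0.055] cab -0.175 0.039 zmax 0.059
[226 226  23  23 378] [0.512 0.052 0.075] cab -0.196 -0.086 zmax 0.081
[181 236   7   6  34] [0.507 0.188 0.061] cab -0.21 0.049 zmax 0.067
[168 255  23  23 391] [0.439 0.196 0.075] cab -0.279 0.054 zmax 0.081
```

View pics/t6.png

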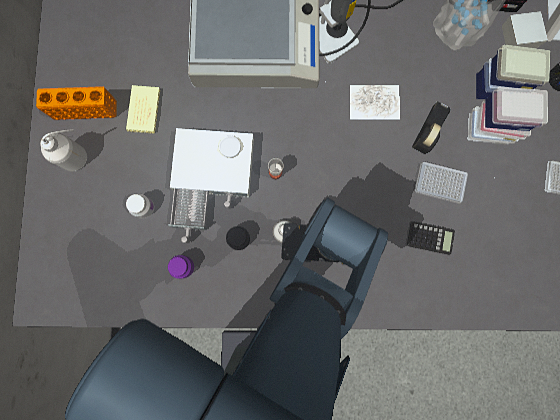

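The top view shows the left drawer out, with its post at (184,239), or cabinet x = -0.210 (98 mm out). The right post has not moved at (227,203). The jar stands at (137,204), which is cabinet (-0.131, +0.175). Handing in.

```bash
python3 -c "
from rig import robot
print(robot.hand_in())"
```

```text
the job is handed in; nothing more can be done
None
```

The left drawer is pulled out and released, and the job is handed in. I first lifted the white jar, kept it upright, and set it on the free worktop to the left of the cabinet. Only then did I grip the left post and pull.

The last top-camera check, at 19.35 s of the 48 s allowed, showed:
- **Left drawer:** about 98 mm out, from its post at cabinet x = -0.210 m. The arm itself travelled about 99 mm.
- **Right drawer:** shut, with its post where it started.
- **Jar:** upright at cabinet (-0.131, +0.175) m, with its top at normal height. That is about 5 mm in y from where I aimed to set it down, but well past the 120 mm limit.
- **Other things:** the black and purple jars, grinder and dish look unmoved. The lamp was partly hidden by the arm, but the part I could see was in place.
- **Robot:** touching nothing, with force readings below 1 N.

No check failed. Predicted and seen positions differed by about 1 to 2 mm during the approaches.

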